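# Nest the flowerpots for the garage sale

## Task

Put the flowerpot set together for the sale: stand the big clay pot upright in the middle of the clay saucer, then nest the yellow pot in it, then the green pot in the yellow one, and the blue pot in the green one, each pushed fully home and upright, one at a time in that order. Set each pot down without dropping it and let go of it before fetching the next, don't knock any pot over, and leave the jar and the tape measure where they stand.

Things in the scene. Friction and masses are not known exactly. Their poses are not given: they have to be found in the camera images.
- pot_clay: Loose largest flowerpot, terracotta (orange-brown), 76 mm high, open top. Collar 66 mm in diameter round its top 26 mm (grip there from above); below it the body tapers from 53 mm to a 40 mm foot. Mouth 53 mm inside, tapering likewise. In the saucer its origin is 5 mm above the saucer's origin. 0.16 kg. Origin: centre of underside; z up its axis.
- pot_yellow: Loose second largest flowerpot, yellow, 70 mm high, open top. Collar 61 mm in diameter round its top 26 mm (grip there from above); below it the body tapers from 49 mm to a 37 mm foot. Mouth 49 mm inside, tapering likewise. Nested in the clay pot its collar rests on that rim, origin 32 mm above that pot's origin. 0.13 kg. Origin: centre of underside; z up its axis.
- pot_green: Loose third largest flowerpot, green, 64 mm high, open top. Collar 56 mm in diameter round its top 26 mm (grip there from above); below it the body tapers from 45 mm to a 33 mm foot. Mouth 44 mm inside, tapering likewise. Nested in the yellow pot its collar rests on that rim, origin 32 mm above that pot's origin. 0.10 kg. Origin: centre of underside; z up its axis.
- pot_blue: Loose smallest flowerpot, blue, 58 mm high, open top. Collar 52 mm in diameter round its top 26 mm (grip there from above); below it the body tapers from 41 mm to a 30 mm foot. Mouth 40 mm inside, tapering likewise. Nested in the green pot its collar rests on that rim, origin 32 mm above that pot's origin. 0.08 kg. Origin: centre of underside; z up its axis.
- saucer_clay: Terracotta (orange-brown) round saucer, fixed to the table: 100 mm in diameter over its rim, 12 mm high, flat floor 5 mm thick and about 80 mm across. This is where the nest is to stand. Origin: centre of its underside, on the table; z up.
- saucer_black: Black round saucer of the same size and shape as the clay one (100 mm diameter, 12 mm high), fixed to the table. Not used. Origin: centre of its underside.
- jar: Brown glass jar with a black lid, 54 mm in diameter, 65 mm high, loose, standing among the pots; to be left alone. Origin: centre of its underside.
- tape: Orange tape measure with black round sides, about 68 x 39 x 56 mm (56 high), loose, standing among the pots; to be left alone. Origin: centre of the underside of its case; x along its long side.

How it is judged:
By the outcome, as a careful person would: the job done as asked, in the order asked, and still so for the second after the job is handed in, with the robot touching nothing.
It also fails if it takes over 115 s, if anything falls off the work surface, if the arm or the gripper's body presses on something with over 40 N, if the wrist force passes 120 N, or if a joint passes its speed limit or range.

## Robot

A 6-joint arm with a two-finger parallel gripper is mounted at the origin on the work surface. World frame = base frame: x ahead of the robot, y to its left, z up, the work surface at z = 0. Lengths are in m, angles in rad, forces in N, time in s.
With the tool pointing down it reaches from about 0.3 to 0.85 m from the base axis. Payload 5.4 kg.
Tool frame: the origin (TCP) lies at the very end of the fingers, on their centre line; the grasp point (between the pads) lies 19 mm behind it (grip_point_offset is the distance from the TCP to the grasp point, in m); z points along the fingers, y is the direction in which the jaws open and shut (so a half turn about z gives the same grasp; the last joint's range is limited). The gripper opens to 85 mm and grips with 20 to 120 N. Pads are 22 mm wide; open, the fingers measure 114 mm over their backs; the gripper's body (76 mm by 85 mm) begins 54 mm behind the grasp point. The pads swing forward as they close: fully open they stand 13 mm farther back than shut.
Start: joints at [-1.45, 0.158, 1.597, -0, 1.386, -0.21], TCP at [0.187, -0.544, 0.196] pointing down, gripper open.
Joint ranges: [-2.91, 2.91], [-0.94, 2.29], [0.18, 2.7], [-1.29, 4.43], [0.17, 2.64], [-3, 3]. Speed limits (rad/s): [2.57, 2.57, 3.14, 3.14, 3.14, 3.14].

## Interface

Orientations are given as a unit quaternion [x, y, z, w].
In Python, from cell import * gives the robot as it stands.
- The arm moves only by the tool carry_out, never from a script. Its argument "moves" is one flat list of numbers, 7 for each row, row after row: the shift along the tool's x, y, z in m, then the turn, a rotation vector about the tool's x, y, z in degrees, then the finger opening in m, from 0 to 0.0854. In form: [dx, dy, dz, ax, ay, az, gripper, dx, dy, dz, ax, ay, az, gripper, ...]. A call has 1 to 12 rows; each row is the pose to reach, as a shift and turn from the pose commanded when the call began, along the tool's axes at that moment; what a row does not reach only later rows make up. A row lasts 1/10 s, in which the tool goes at most 50 mm and 8.59 degrees, less where a joint would pass 70% of its speed; a pose out of reach is approached as far as the arm can. A call with a gripper value outside its range is refused whole. The fingers move at their own pace and stop on an object; "newtons" is the grip in N (left out, the last holds). Time passes only in rows, so rows that repeat a pose let the fingers close. It gives the time, the measured TCP pose, the force and the opening at its end, in the units of the state.
- get_state(): the state, without advancing time (a new reading comes with each control period).
- camera(name): name is "side" or "top"; returns the picture (480x640x3 uint8, red, green, blue); there is no depth.
- camera_params(name): a dict with "fx", "fy", "cx", "cy" (pixels), "dist" ([k1, k2, p1, p2, k3] as OpenCV has them; the pictures are not rectified), "R" (3x3) and "t" (3): a world point X has camera coordinates R X + t. Camera axes: x right, y down, z forward; pixel columns grow to the right and rows downward; lengths in m; the calibration is good to about 2 mm. A picture is of the moment at which its call begins. camera_params takes no time and is no camera call.
- hand_in(): hands the job in, once; it reports no verdict.
The state is a dict: "time_s": time; "joint_positions": joint angles; "joint_velocities": joint speeds; "joint_efforts": joint torques, N m; "tcp_pos": TCP position; "tcp_rot": TCP orientation; "ft_force": force on the tool from outside, world axes, zero at the start; "ft_torque": the same for the moment, N m; "gripper_width": finger opening in m.
Only numpy, scipy, OpenCV 4.12 (cv2) and the standard library are available. Lean on these libraries where they do the work, as an engineer would, in place of code of your own. Each camera call takes 0.05 s, during which the arm holds its last target. There are 200 camera calls.

## Working session

There is one attempt and no reset: what is moved stays moved. The work goes in short steps, Python scripts to look and compute and a tool call to move; the robot and the scene stay as the last step left them, time stands still between calls to the robot, and variables do not carry over. Pictures are saved under pics/ and viewed, about 12 in all and at most 16, crops included, and the job is handed in when it is done.

Besides the shell and the picture viewer there is one more tool, called after "Call:" in YAML: its name, and indented under it one key for each argument. carry_out: Moves the arm, as the interface text tells. Its arguments: {"type":"object","properties":{"moves":{"type":"array","items":{"type":"number"}},"newtons":{"type":"number"}},"required":["moves"]}

```bash
mkdir -p pics
python3 - <<'E'
from cell import *
import cv2
for n in("top","side"):
    cv2.imwrite(f"pics/{n}0.png",camera(n)[:,:,::-1]); p=camera_params(n); print(n,p)
s=get_state();print(s)
E
```

```text
top {'fx': 440.5938513426495, 'fy': 440.5938513426495, 'cx': 322.72052404215674, 'cy': 239.92601026126314, 'dist': array([-0.07634356,  0.        ,  0.        ,  0.        ,  0.        ]), 'R': array([[-0.00835644, -0.99960862,  0.02669806],
       [-0.98705375,  0.00396902, -0.1603407 ],
       [ 0.16017198, -0.0276923 , -0.9867006 ]]), 't': array([-0.01034472,  0.54554443,  0.76674358])}
side {'fx': 517.8918599985901, 'fy': 517.8918599985901, 'cx': 312.11153984976767, 'cy': 232.46586500805194, 'dist': array([-0.10501506,  0.        ,  0.        ,  0.        ,  0.        ]), 'R': array([[ 0.98291427, -0.18384356, -0.00900479],
       [-0.14911407, -0.76664479, -0.62451642],
       [ 0.10790984,  0.61518884, -0.78095976]]), 't': array([-0.52788569,  0.08223766,  0.90657577])}
{'time_s': 0.1, 'joint_positions': array([-1.45008810e+00,  1.58992250e-01,  1.59812334e+00,  7.21683376e-06,
        1.38621492e+00, -2.10134138e-01]), 'joint_velocities': array([ 0.00083019,  0.00017653, -0.00292142, -0.00157488, -0.00019943,
       -0.00237089]), 'joint_efforts': array([-4.76943551e-04, -3.96992612e+01, -3.32336640e+01, -2.38074563e-04,
        4.24306476e-03, -2.92608399e-05]), 'tcp_pos': array([ 0.18667134, -0.54320853,  0.19490339]), 'tcp_rot': array([ 9.86348825e-01,  1.64667059e-01,  4.23823036e-05, -8.67898972e-04]), 'ft_force': array([ 0.2572454 ,  0.40248409, -0.06167637]), 'ft_torque': array([ 0.02157585,  0.02731877, -0.00071911]), 'gripper_width': 0.08543502671911447}
```

View pics/top0.png

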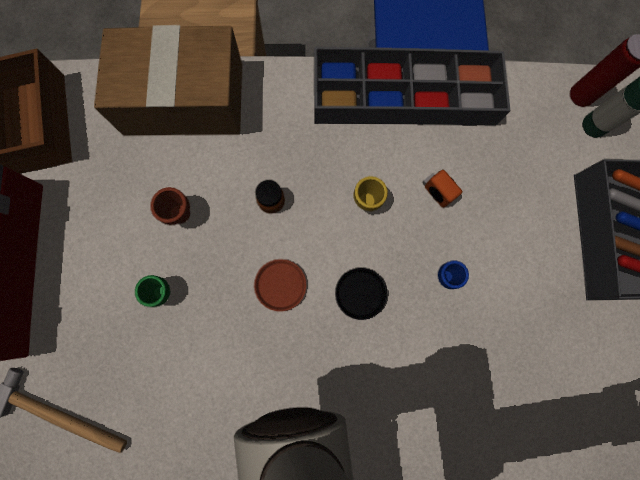

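View pics/side0.png

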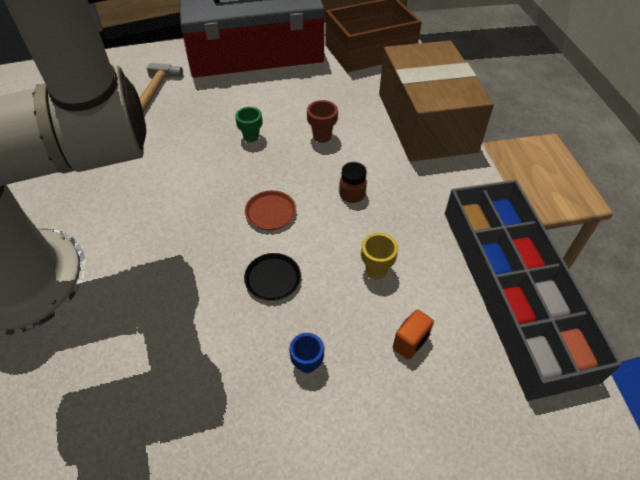

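```bash
cat > fit.py <<'E'
from cell import *
import cv2, numpy as np
from scipy.optimize import minimize
G={'clay':(.076,66,53,40),'yellow':(.070,61,49,37),'green':(.064,56,45,33),'blue':(.058,52,41,30)}
def proj(p,X): return cv2.projectPoints(np.float64(X),cv2.Rodrigues(p['R'])[0],p['t'],np.array([[p['fx'],0,p['cx']],[0,p['fy'],p['cy']],[0,0,1]]),p['dist'])[0][:,0]
def back(p,uv,z):
    K=np.array([[p['fx'],0,p['cx']],[0,p['fy'],p['cy']],[0,0,1]])
    d=p['R'].T@np.r_[cv2.undistortPoints(np.float64([[uv]]),K,p['dist'])[0,0],1]; c=-p['R'].T@p['t']
    return c+d*(z-c[2])/d[2]
a=np.linspace(0,2*np.pi,48,endpoint=False)
def ring(r,z): return np.c_[r*np.cos(a),r*np.sin(a),0*a+z]
def sil(name):
    if name=='saucer': return [np.r_[ring(.05,0.0),ring(.05,.012)]]
    h,c,b,f=G[name]; return [np.r_[ring(c/2e3,h),ring(c/2e3,h-.026)],np.r_[ring(b/2e3,h-.026),ring(f/2e3,0)]]
def mask(img,name):
    H,S,V=cv2.split(cv2.cvtColor(img,cv2.COLOR_RGB2HSV))
    lo,hi={'clay':(-8,13),'saucer':(-8,13),'yellow':(20,32),'green':(45,90),'blue':(100,130)}[name]
    h=H.astype(int); h=np.where(h>165,h-180,h)
    return ((h>=lo)&(h<=hi)&(S>110)&(V>18)).astype(np.uint8)
def fit(img,p,name,uv,zoff=0,win=45,S=8):
    u0,v0=int(uv[0])-win,int(uv[1])-win
    m=mask(img,name)[max(v0,0):v0+2*win,max(u0,0):u0+2*win]
    n,l,st,ce=cv2.connectedComponentsWithStats(m)
    if n>2: m=(l==1+np.argmax(st[1:,4])).astype(np.uint8)
    cs,_=cv2.findContours(m,0,1); m=cv2.drawContours(np.zeros_like(m),cs,-1,1,-1)
    M=m.astype(float)
    def cost(q):
        im=np.zeros((m.shape[0]*S,m.shape[1]*S),np.uint8)
        for P in sil(name):
            c=cv2.convexHull(((proj(p,P+[q[0],q[1],zoff])-[max(u0,0),max(v0,0)]+.5)*S).astype(np.float32))
            cv2.fillPoly(im,[np.int32(np.round(c*16))],255,shift=4)
        im=cv2.resize(im,m.shape[::-1],interpolation=cv2.INTER_AREA)/255.
        return np.abs(im-M).sum()/M.sum()
    x0=back(p,uv,.05)[:2]
    r=minimize(cost,x0,method='Nelder-Mead',options=dict(initial_simplex=[x0,x0+[.01,0],x0+[0,.01]],xatol=1e-4,fatol=1e-4))
    return r.x,r.fun
E
cat > m.py <<'E'
from fit import *
C={'top':dict(clay=(170,206),yellow=(371,194),green=(151,291),blue=(453,275),saucer=(281,285)),
'side':dict(clay=(322,120),yellow=(379,256),green=(250,124),blue=(307,352),saucer=(271,211))}
for c in C:
    im=camera(c);p=camera_params(c)
    for n,uv in C[c].items():
        x,f=fit(im,p,n,uv); print(c,n,x.round(4),round(f,3))
    for k,uv in dict(top=dict(jar=(270,196),tape=(443,190)),side=dict(jar=(353,182),tape=(413,335)))[c].items(): print(k,back(p,uv,.03).round(3))
E
python3 m.py
```

```text
top clay [0.6067 0.265 ] 0.088
top yellow [ 0.6305 -0.1016] 0.056
top green [0.4532 0.2932] 0.098
top blue [ 0.48   -0.2532] 0.104
top saucer [0.4667 0.0662] 0.056
jar [0.633 0.085 0.03 ]
tape [ 0.645 -0.248  0.03 ]
side clay [0.6084 0.266 ] 0.116
side yellow [ 0.6319 -0.1023] 0.061
side green [0.4549 0.2951] 0.161
side blue [ 0.4811 -0.2533] 0.108
side saucer [0.4683 0.0736] 0.144
jar [0.635 0.087 0.03 ]
tape [ 0.65  -0.252  0.03 ]
```

Call:
carry_out:
  moves: [0, 0, 0, 0, 0, 8, 0.0854, 0, 0, 0, 0, 0, 16, 0.0854, 0, 0, 0, 0, 0, 18.96, 0.0854, 0, 0, 0, 0, 0, 18.96, 0.0854, 0, 0, 0, 0, 0, 18.96, 0.0854]

```text
time_s: 0.7
tcp_pos: [0.1867, -0.5437, 0.1956]
tcp_rot: [1.0, 0.001, -0.0, -0.0]
ft_force: [-0.0, 0.7, 1.4]
gripper_width: 0.0856
```

Run:
```python
from fit import *
Q=dict(clay=(.6075,.2655),yellow=(.631,-.102),green=(.454,.294),blue=(.4805,-.2532),saucer=(.4675,.067))
W=[]
for c in('top','side'):
    im=camera(c);p=camera_params(c);row=[]
    for n,(x,y) in Q.items():
        o=proj(p,[[x,y,.03]])[0].astype(int)-27
        k=cv2.resize(im[o[1]:o[1]+54,o[0]:o[0]+54],None,fx=3,fy=3,interpolation=0).copy()
        h=G[n][0] if n!='saucer' else .012; r=G[n][1]/2e3 if n!='saucer' else .05
        for R,z in((r,h),)+(((r,0),) if n=='saucer' else ((G[n][3]/2e3,0),)):
            cv2.polylines(k,[np.int32((proj(p,ring(R,z)+[x,y,0])-o+.5)*3)],True,(255,0,255),1)
        row.append(k[:,:158])
    W.append(np.hstack(row))
cv2.imwrite('pics/ov.png',np.vstack(W)[:,:,::-1])
```

```text
(no output)
```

View pics/ov.png

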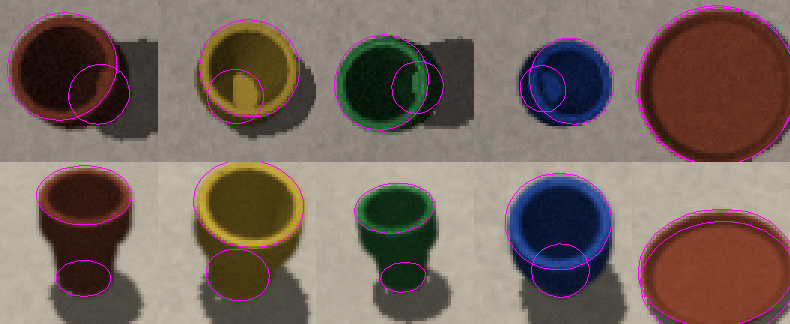

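Call:
carry_out:
  moves: [0.42, -0.808, 0, 0, 0, 0, 0.0854, 0.42, -0.808, 0, 0, 0, 0, 0.0854, 0.42, -0.808, 0, 0, 0, 0, 0.0854, 0.42, -0.808, 0, 0, 0, 0, 0.0854, 0.42, -0.808, 0, 0, 0, 0, 0.0854, 0.42, -0.808, 0, 0, 0, 0, 0.0854, 0.42, -0.808, 0, 0, 0, 0, 0.0854, 0.42, -0.808, 0, 0, 0, 0, 0.0854, 0.42, -0.808, 0, 0, 0, 0, 0.0854, 0.42, -0.808, 0, 0, 0, 0, 0.0854, 0.42, -0.808, 0, 0, 0, 0, 0.0854, 0.42, -0.808, 0, 0, 0, 0, 0.0854]

```text
time_s: 2.0
tcp_pos: [0.4643, -0.0094, 0.1962]
tcp_rot: [1.0, 0.0, 0.001, 0.0]
ft_force: [-0.1, -1.0, -0.3]
gripper_width: 0.0852
```

Call:
carry_out:
  moves: [0.143, -0.276, 0, 0, 0, 0, 0.0854, 0.143, -0.276, 0, 0, 0, 0, 0.0854, 0.143, -0.276, 0, 0, 0, 0, 0.0854, 0.143, -0.276, 0, 0, 0, 0, 0.0854, 0.143, -0.276, 0, 0, 0, 0, 0.0854, 0.143, -0.276, 0, 0, 0, 0, 0.0854, 0.143, -0.276, 0, 0, 0, 0, 0.0854, 0.143, -0.276, 0, 0, 0, 0, 0.0854, 0.143, -0.276, 0.04, 0, 0, 0, 0.0854, 0.143, -0.276, 0.07, 0, 0, 0, 0.0854, 0.143, -0.276, 0.09, 0, 0, 0, 0.0854, 0.143, -0.276, 0.09, 0, 0, 0, 0.0854]

```text
time_s: 3.2
tcp_pos: [0.6035, 0.262, 0.1021]
tcp_rot: [1.0, -0.001, -0.004, 0.001]
ft_force: [0.0, -0.1, -0.9]
gripper_width: 0.0857
```

Run:
```python
from fit import *
W=[]
for c in('top','side'):
    im=camera(c);p=camera_params(c)
    o=proj(p,[[.607,.265,.06]])[0].astype(int)-50
    W.append(cv2.resize(im[o[1]:o[1]+100,o[0]:o[0]+100],None,fx=4,fy=4))
cv2.imwrite('pics/a1.png',np.hstack(W)[:,:,::-1]);print(get_state()['tcp_pos'])
```

```text
[0.60664617 0.26329502 0.10670367]
```

View pics/a1.png

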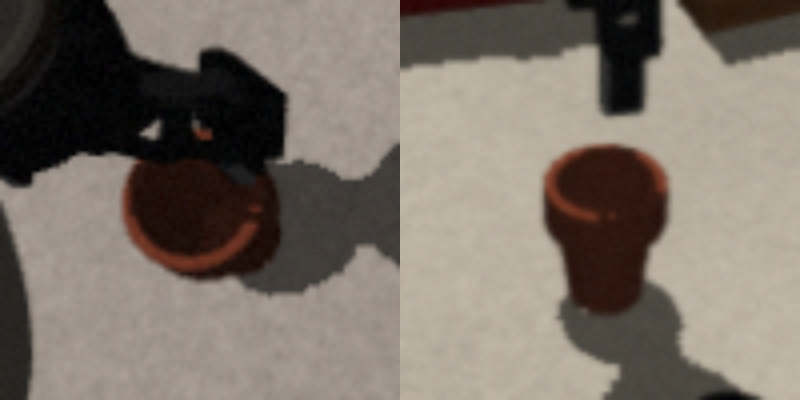

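Call:
carry_out:
  moves: [0, 0, 0.03, 0, 0, 0, 0.0854, 0, 0, 0.05, 0, 0, 0, 0.0854, 0, 0, 0.066, 0, 0, 0, 0.0854, 0, 0, 0.066, 0, 0, 0, 0.0854, 0, 0, 0.066, 0, 0, 0, 0.075, 0, 0, 0.066, 0, 0, 0, 0.06, 0, 0, 0.066, 0, 0, 0, 0.05, 0, 0, 0.066, 0, 0, 0, 0.05, 0, 0, 0.066, 0, 0, 0, 0.05, 0, 0, 0.066, 0, 0, 0, 0.05]
  newtons: 40

```text
time_s: 4.3
tcp_pos: [0.6066, 0.2646, 0.04]
tcp_rot: [1.0, -0.0, 0.0, -0.0]
ft_force: [0.2, 0.3, -0.2]
gripper_width: 0.0501
```

```bash
cat > look.py <<'E'
import sys
from fit import *
n,x,y,z=sys.argv[1],*map(float,sys.argv[2:5]); h=int(sys.argv[5]) if len(sys.argv)>5 else 50
W=[]
for c in('top','side'):
    im=camera(c);p=camera_params(c)
    o=np.clip(proj(p,[[x,y,z]])[0].astype(int)-h,0,None)
    W.append(cv2.resize(im[o[1]:o[1]+2*h,o[0]:o[0]+2*h],(400,400),interpolation=cv2.INTER_CUBIC)); print(c,'origin',o,'scale',400/(2*h))
cv2.imwrite(f'pics/{n}.png',np.clip(np.hstack(W)*1.6,0,255).astype(np.uint8)[:,:,::-1]);s=get_state();print(s['time_s'],s['tcp_pos'],s['gripper_width'],s['ft_force'])
E
python3 look.py a2 .607 .265 .06
```

```text
top origin [120 155] scale 4.0
side origin [271  64] scale 4.0
4.4 [0.6065312  0.26453426 0.03980322] 0.04994518296832909 [0.24801162 0.68498956 0.41296334]
```

View pics/a2.png

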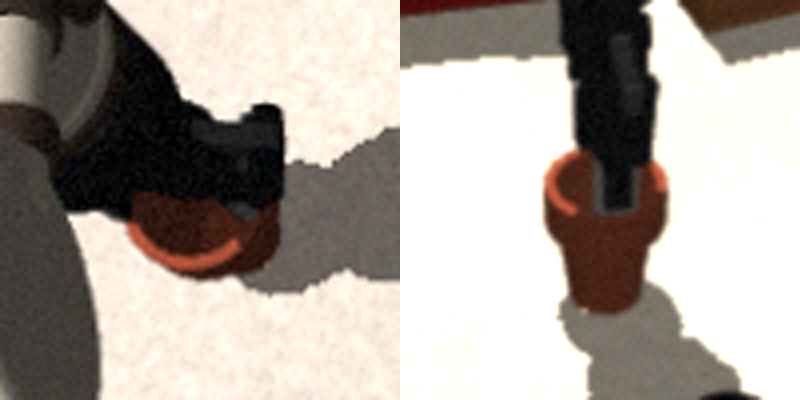

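Run:
```python
from fit import *
for c,o in(('top',[120,155]),('side',[271,64])):
    p=camera_params(c)
    for X in([.607,.265-.025,.047],[.607,.265-.04,.047],[.607,.265-.033,.076],[.607,.265-.033,.05],[.607,.265,.076],[.607,.265,0]): print(c,X,((proj(p,[X])[0]-o)*4).round(0)+([400,0] if c=='side' else [0,0]))
```

```text
top [0.607, 0.24000000000000002, 0.047] [263. 210.]
top [0.607, 0.225, 0.047] [295. 210.]
top [0.607, 0.232, 0.076] [263. 195.]
top [0.607, 0.232, 0.05] [278. 208.]
top [0.607, 0.265, 0.076] [190. 195.]
top [0.607, 0.265, 0] [239. 233.]
side [0.607, 0.24000000000000002, 0.047] [611. 252.]
side [0.607, 0.225, 0.047] [616. 270.]
side [0.607, 0.232, 0.076] [614. 218.]
side [0.607, 0.232, 0.05] [614. 257.]
side [0.607, 0.265, 0.076] [601. 178.]
side [0.607, 0.265, 0] [601. 289.]
```

```bash
python3 - <<'E'
from fit import *
P=camera_params('top');S=camera_params('side')
def tri(a,b):
    A=[]
    for p,uv in((P,a),(S,b)):
        c=-p['R'].T@p['t'];d=back(p,uv,0)-c;d/=np.linalg.norm(d);A.append((c,d))
    M=sum(np.eye(3)-np.outer(d,d) for c,d in A);v=sum((np.eye(3)-np.outer(d,d))@c for c,d in A)
    x=np.linalg.solve(M,v);return x.round(4),[np.linalg.norm(np.cross(x-c,d)).round(4) for c,d in A]
print(tri((120+247/4,155+185/4),(271+222/4,64+112/4)))
print(tri((120+247/4,155+220/4),(271+217/4,64+212/4)))
E
python3 look.py a3 .607 .265 .10 30
```

```text
(array([0.6001, 0.2173, 0.1505]), [np.float64(0.0073), np.float64(0.0073)])
(array([0.6036, 0.2403, 0.0714]), [np.float64(0.0068), np.float64(0.0068)])
top origin [133 170] scale 6.666666666666667
side origin [291  69] scale 6.666666666666667
4.5 [0.60650633 0.26451604 0.03975287] 0.0502072359733971 [-0.20771359 -0.13598779  0.10229317]
```

View pics/a3.png

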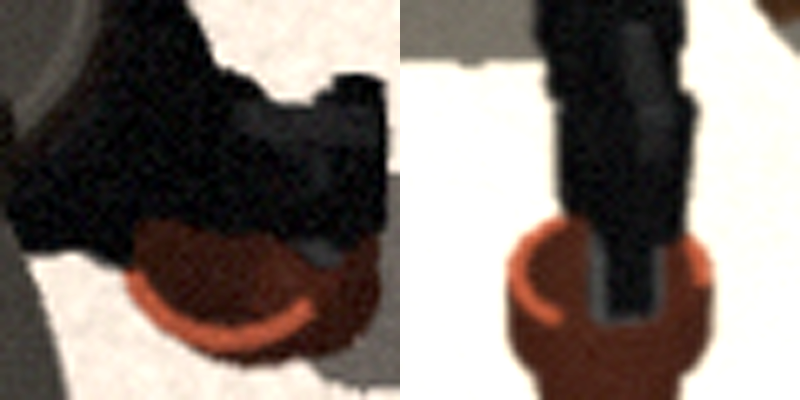

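Call:
carry_out:
  moves: [0, 0, -0.03, 0, 0, 0, 0.05, 0, 0, -0.08, 0, 0, 0, 0.0, -0.08, 0.08, -0.08, 0, 0, 0, 0, -0.08, 0.08, -0.08, 0, 0, 0, 0, -0.08, 0.08, -0.08, 0, 0, 0, 0, -0.08, 0.08, -0.08, 0, 0, 0, 0, -0.08, 0.08, -0.08, 0, 0, 0, 0, -0.08, 0.08, -0.08, 0, 0, 0, 0]

```text
time_s: 5.3
tcp_pos: [0.5277, 0.1851, 0.1203]
tcp_rot: [1.0, 0.0, 0.001, -0.0]
ft_force: [-0.0, -1.1, -0.4]
gripper_width: -0.0
```

```bash
python3 look.py a4 .527 .185 .12 60
```

```text
top origin [144 184] scale 3.3333333333333335
side origin [228  60] scale 3.3333333333333335
5.4 [0.52742875 0.18515231 0.11998274] -0.00015011106406937654 [ 0.01687655 -0.28395918  0.47687918]
```

View pics/a4.png

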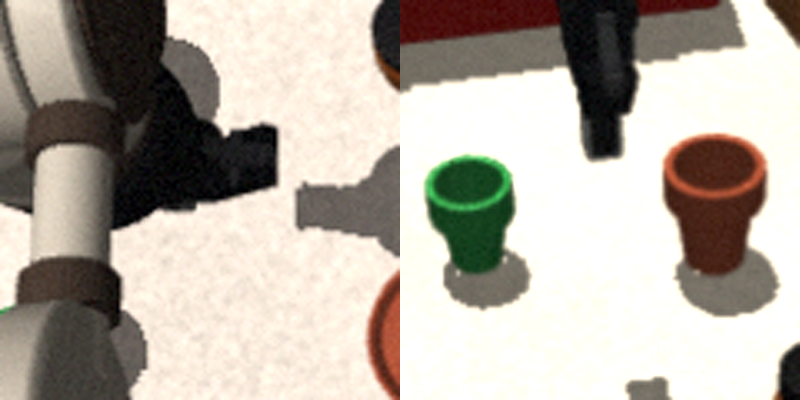

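```bash
cat >> fit.py <<'E'
def tri(a,b):
    A=[]
    for p,uv in((camera_params('top'),a),(camera_params('side'),b)):
        c=-p['R'].T@p['t'];d=back(p,uv,0)-c;d/=np.linalg.norm(d);A.append((c,d))
    M=sum(np.eye(3)-np.outer(d,d) for c,d in A);v=sum((np.eye(3)-np.outer(d,d))@c for c,d in A)
    x=np.linalg.solve(M,v);return x.round(4),[np.linalg.norm(np.cross(x-c,d)).round(4) for c,d in A]
E
python3 - <<'E'
from fit import *
print(tri((227.1,230.5),(288.6,107.4)));print(get_state())
for c in('top','side'):
    p=camera_params(c);print(c,'cam',-p['R'].T@p['t'],proj(p,[[.5274,.1851,.12]]))
    cv2.imwrite(f'pics/{c}5.png',np.clip(camera(c)[:,:,::-1]*1.6,0,255).astype(np.uint8))
E
```

```text
(array([0.529 , 0.1334, 0.1932]), [np.float64(0.007), np.float64(0.007)])
{'time_s': 5.4, 'joint_positions': array([1.21366967e-01, 1.86185629e-01, 1.72054780e+00, 1.08615911e-04,
       1.23414975e+00, 1.69154447e+00]), 'joint_velocities': array([-0.00269315, -0.0012737 ,  0.00695972,  0.00121964,  0.00079488,
       -0.0016935 ]), 'joint_efforts': array([-8.08166410e-02, -3.90944517e+01, -3.13635349e+01, -3.30431845e-03,
       -1.03515184e-03,  1.89513215e-03]), 'tcp_pos': array([0.52742875, 0.18515231, 0.11998274]), 'tcp_rot': array([ 9.99999893e-01,  2.91489690e-04,  3.45947944e-04, -9.37292412e-05]), 'ft_force': array([ 0.01687655, -0.28395918,  0.47687918]), 'ft_torque': array([-0.03510638, -0.02154912, -0.00073541]), 'gripper_width': -0.00015011106406937654}
top cam [0.41558439 0.00872694 0.84429551] [[204.36353115 243.81918911]]
side cam [ 0.43330072 -0.59171661  0.75460447] [[288.74693827 120.76584632]]
```

View pics/top5.png

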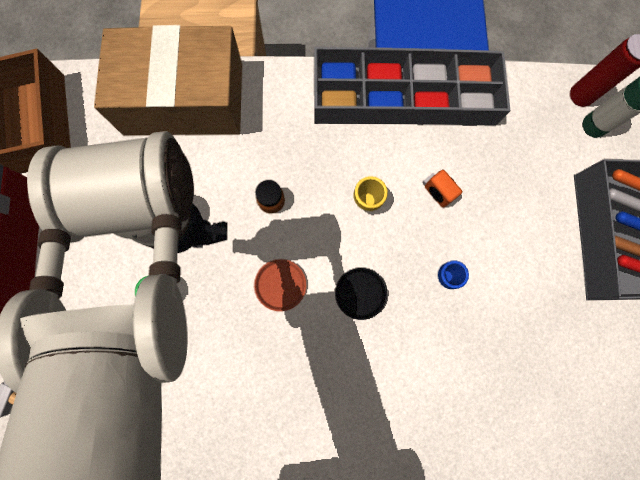

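View pics/side5.png

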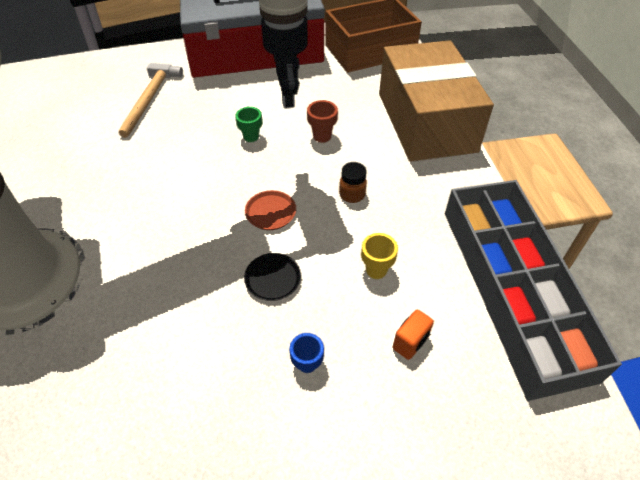

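Run:
```python
from fit import *
P=camera_params('top');S=camera_params('side')
print('tip shadow top',back(P,(233,246),0),'side',back(S,(302,175),0))
# light from pot shadows: darkest V region outside hull
for c,p in(('top',P),('side',S)):
    im=cv2.imread(f'pics/{c}0.png')
    for n,x,y,w in(('yellow',.631,-.102,0),('blue',.4805,-.2532,0),('green',.454,.294,0)):
        # sample shadow along directions on table: predicted lit/shadow map
        best=[]
        V=im.max(2).astype(float)
        for ang in np.radians(np.arange(0,360,5)):
            for k in np.arange(.2,1.6,.05):
                h=G[n][0];r=G[n][1]/2e3
                cc=np.array([x,y])+h*k*np.array([np.cos(ang),np.sin(ang)])
                inn=proj(p,ring(r*.9,0)*[1,1,0]+[*cc,0]);out=proj(p,ring(r*1.12,0)*[1,1,0]+[*cc,0])
                f=lambda q:np.array([V[int(b),int(a_)] for a_,b in q])
                sel=[i for i in range(48) if np.cos(a[i]-ang)>.2]
                best.append((f(out)[sel].mean()-f(inn)[sel].mean(),np.degrees(ang),k))
        print(c,n,max(best))
    for z in(.08,.12,.15,.19): print(z,back(p,(227.1,230.5) if c=='top' else (288.6,107.4),z).round(3))
```

```text
tip shadow top [0.5414409  0.15864958 0.        ] side [0.5449557  0.15500739 0.        ]
top yellow (np.float64(71.0), np.float64(280.0), np.float64(0.35))
top blue (np.float64(48.76190476190476), np.float64(290.0), np.float64(0.25))
top green (np.float64(82.76190476190476), np.float64(275.0), np.float64(0.35))
0.08 [0.557 0.156 0.08 ]
0.12 [0.55  0.148 0.12 ]
0.15 [0.544 0.142 0.15 ]
0.19 [0.537 0.134 0.19 ]
side yellow (np.float64(107.0), np.float64(285.0), np.float64(0.35))
side blue (np.float64(102.66666666666666), np.float64(285.0), np.float64(0.35))
side green (np.float64(91.80952380952381), np.float64(285.0), np.float64(0.39999999999999997))
0.08 [0.54  0.277 0.08 ]
0.12 [0.533 0.226 0.12 ]
0.15 [0.529 0.187 0.15 ]
0.19 [0.522 0.136 0.19 ]
```

Call:
carry_out:
  moves: [0, 0, 0, 0, 0, -8, 0.0854, 0, 0, 0, 0, 0, -16, 0.0854, 0, 0, 0, 0, 0, -24, 0.0854, 0, 0, 0, 0, 0, -32, 0.0854, 0, 0, 0, 0, 0, -40, 0.0854, 0, 0, 0, 0, 0, -48, 0.0854, 0, 0, 0, 0, 0, -56, 0.0854, 0, 0, 0, 0, 0, -64, 0.0854, 0, 0, 0, 0, 0, -72, 0.0854, 0, 0, 0, 0, 0, -80, 0.0854, 0, 0, 0, 0, 0, -88, 0.0854, 0, 0, 0, 0, 0, -90, 0.0854]

```text
time_s: 6.7
tcp_pos: [0.5268, 0.1848, 0.1197]
tcp_rot: [0.706, 0.708, 0.0, -0.0]
ft_force: [-0.3, -0.5, -0.1]
gripper_width: 0.0854
```

```bash
sed -i 's/\*1.6/*1.25/' look.py; python3 look.py a6 .527 .185 .14 50
```

```text
top origin [151 192] scale 4.0
side origin [238  62] scale 4.0
6.8 [0.52678146 0.18476465 0.11973274] 0.08539051097933602 [ 0.32417945 -0.53646562 -0.04477116]
```

View pics/a6.png

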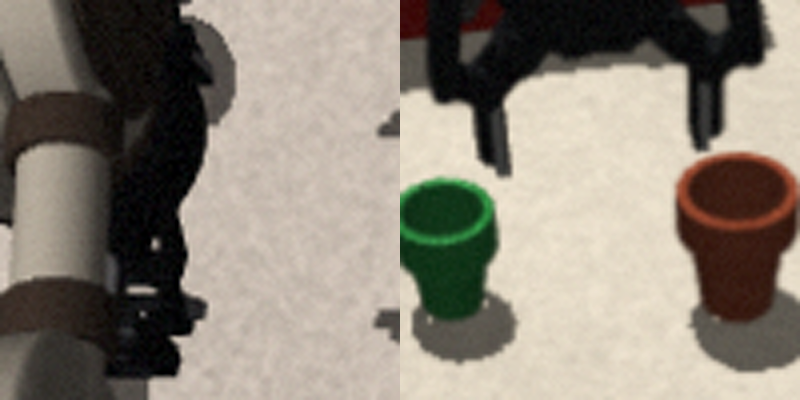

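Run:
```python
from fit import *
P=camera_params('top');S=camera_params('side')
print(tri((202.3,269),(263.75,105.25)))
print('shadows',back(P,(246,224),0),back(P,(246,272),0))
for X in([.4843,.185,.133],[.5693,.185,.133],[.4843,.185,.16],[.5693,.185,.16]): print(X,proj(P,[X]),proj(S,[X]))
```

```text
(array([0.4813, 0.1744, 0.1716]), [np.float64(0.0008), np.float64(0.0008)])
shadows [0.58468846 0.13435719 0.        ] [0.4909846 0.1325737 0.       ]
[0.4843, 0.185, 0.133] [[201.6375974 268.9480722]] [[265.84593553 118.29194784]]
[0.5693, 0.185, 0.133] [[203.45368747 217.48059782]] [[310.25737882 112.6515725 ]]
[0.4843, 0.185, 0.16] [[197.41449789 267.2900535 ]] [[264.73963429 106.73877301]]
[0.5693, 0.185, 0.16] [[199.3937748  213.90369904]] [[310.08805346 101.09114711]]
```

Call:
carry_out:
  moves: [0, 0, 0.03, 0, 0, 0, 0, 0, 0, 0.07, 0, 0, 0, 0, 0, 0, 0.11, 0, 0, 0, 0, 0, 0, 0.13, 0, 0, 0, 0, 0, 0, 0.138, 0, 0, 0, 0, 0, 0, 0.14, 0, 0, 0, 0, 0, 0, 0.142, 0, 0, 0, 0, 0, 0, 0.142, 0, 0, 0, 0, 0, 0, 0.142, 0, 0, 0, 0]

```text
time_s: 7.7
tcp_pos: [0.5277, 0.1847, -0.0209]
tcp_rot: [0.707, 0.707, 0.001, 0.001]
ft_force: [0.1, 0.1, -0.6]
gripper_width: 0.0002
```

```bash
python3 look.py a7 .527 .185 .02 30
```

```text
top origin [187 222] scale 6.666666666666667
side origin [260 129] scale 6.666666666666667
7.8 [ 0.52729153  0.18463407 -0.02129845] -3.394510082046839e-05 [ 0.17700689 -0.33805395  0.40125515]
```

View pics/a7.png

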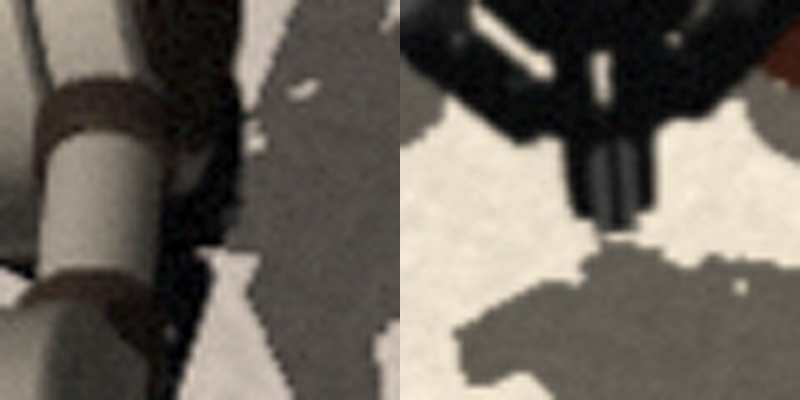

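Call:
carry_out:
  moves: [0, 0, 0.002, 0, 0, 0, 0, 0, 0, 0.004, 0, 0, 0, 0, 0, 0, 0.006, 0, 0, 0, 0, 0, 0, 0.006, 0, 0, 0, 0]

```text
time_s: 8.2
tcp_pos: [0.5261, 0.1845, -0.0287]
tcp_rot: [0.707, 0.707, -0.0, -0.0]
ft_force: [-0.2, 0.3, 0.2]
gripper_width: -0.0
```

Call:
carry_out:
  moves: [0, 0, 0.002, 0, 0, 0, 0, 0, 0, 0.004, 0, 0, 0, 0, 0, 0, 0.004, 0, 0, 0, 0]

```text
time_s: 8.5
tcp_pos: [0.5262, 0.1845, -0.0326]
tcp_rot: [0.707, 0.707, -0.0, -0.0]
ft_force: [-0.4, 0.0, -0.6]
gripper_width: 0.0001
```

Call:
carry_out:
  moves: [0, 0, 0.002, 0, 0, 0, 0, 0, 0, 0.003, 0, 0, 0, 0, 0, 0, 0.003, 0, 0, 0, 0]

```text
time_s: 8.8
tcp_pos: [0.5266, 0.1845, -0.0353]
tcp_rot: [0.707, 0.707, -0.0, -0.0]
ft_force: [-0.2, 0.6, -0.5]
gripper_width: 0.0003
```

Call:
carry_out:
  moves: [0, 0, 0.002, 0, 0, 0, 0, 0, 0, 0.003, 0, 0, 0, 0, 0, 0, 0.003, 0, 0, 0, 0]

```text
time_s: 9.1
tcp_pos: [0.5268, 0.1846, -0.0355]
tcp_rot: [0.707, 0.707, -0.001, -0.0]
ft_force: [-10.3, -2.9, 22.1]
gripper_width: 0.0001
```

Call:
carry_out:
  moves: [0, 0, -0.03, 0, 0, 0, 0, 0, 0, -0.08, 0, 0, 0, 0.0854, 0, 0, -0.13, 0, 0, 0, 0.0854, 0.03, 0.03, -0.14, 0, 0, 0, 0.0854, 0.06, 0.06, -0.14, 0, 0, 0, 0.0854, 0.08, 0.08, -0.14, 0, 0, 0, 0.0854, 0.08, 0.08, -0.14, 0, 0, 0, 0.0854, 0.08, 0.08, -0.11, 0, 0, 0, 0.0854, 0.08, 0.08, -0.08, 0, 0, 0, 0.0854, 0.08, 0.08, -0.055, 0, 0, 0, 0.0854, 0.08, 0.08, -0.044, 0, 0, 0, 0.0854, 0.08, 0.08, -0.044, 0, 0, 0, 0.0854]

```text
time_s: 10.3
tcp_pos: [0.6045, 0.2637, 0.0037]
tcp_rot: [0.707, 0.707, -0.002, -0.001]
ft_force: [-0.4, 0.7, 0.1]
gripper_width: 0.0854
```

Call:
carry_out:
  moves: [0, 0, 0, 0, 0, 0, 0.07, 0, 0, 0, 0, 0, 0, 0.055, 0, 0, 0, 0, 0, 0, 0.05, 0, 0, 0, 0, 0, 0, 0.05, 0, 0, 0, 0, 0, 0, 0.05, 0, 0, 0, 0, 0, 0, 0.05]
  newtons: 40

```text
time_s: 10.9
tcp_pos: [0.6082, 0.2649, 0.0081]
tcp_rot: [0.707, 0.707, 0.002, 0.001]
ft_force: [-1.3, -0.4, 7.1]
gripper_width: 0.0657
```

Call:
carry_out:
  moves: [0, 0, -0.015, 0, 0, 0, 0.05, 0, 0, -0.04, 0, 0, 0, 0.05, -0.01, -0.007, -0.055, 0, 0, 0, 0.05, -0.034, -0.024, -0.055, 0, 0, 0, 0.05, -0.062, -0.044, -0.055, 0, 0, 0, 0.05, -0.09, -0.064, -0.055, 0, 0, 0, 0.05, -0.118, -0.084, -0.055, 0, 0, 0, 0.05, -0.146, -0.103, -0.055, 0, 0, 0, 0.05, -0.17, -0.12, -0.055, 0, 0, 0, 0.05, -0.188, -0.133, -0.055, 0, 0, 0, 0.05, -0.198, -0.14, -0.055, 0, 0, 0, 0.05, -0.198, -0.14, -0.055, 0, 0, 0, 0.05]

```text
time_s: 12.1
tcp_pos: [0.4662, 0.0659, 0.0612]
tcp_rot: [0.708, 0.706, 0.0, 0.0]
ft_force: [0.1, 0.2, -1.4]
gripper_width: 0.0657
```

```bash
python3 look.py b1 .467 .066 .05 45
python3 - <<'E'
from fit import *
z=get_state()['tcp_pos'][2]-.0078
for c in('side','top'):
    p=camera_params(c);im=camera(c);print(c,fit(im,p,'clay',proj(p,[[.467,.066,z+.04]])[0],zoff=z))
E
```

```text
top origin [233 237] scale 4.444444444444445
side origin [223 150] scale 4.444444444444445
12.2 [0.46724974 0.06686913 0.06131993] 0.06555541240965487 [ 0.71014713 -0.74203313 -0.56077168]
side (array([0.46762818, 0.06284104]), np.float64(0.4811206216232623))
top (array([ 0.58435539, -0.04818007]), np.float64(1.0))
```

View pics/b1.png

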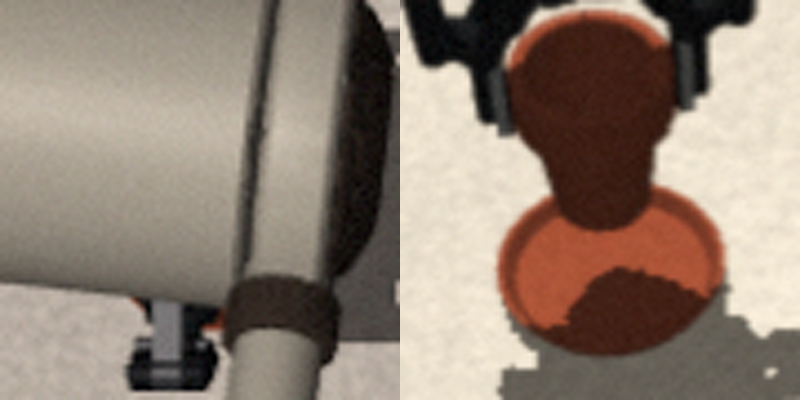

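Run:
```python
from fit import *
p=camera_params('side')
for y in(.066,.07):
  q=proj(p,np.r_[ring(.05,.0),ring(.05,.012)]+[.467,y,0]);q=(q-[223,150])*4.444+[400,0];print(q.min(0),q.max(0))
f=proj(p,ring(.02,.0535)+[.467,.066,0]);f=(f-[223,150])*4.444+[400,0];print('foot',f.min(0),f.max(0))
P=camera_params('top');q=proj(P,np.r_[ring(.05,.0),ring(.05,.012)]+[.467,.066,0]);print(q.min(0),q.max(0))
im=cv2.imread('pics/top0.png')[:,:,::-1];m=mask(im,'saucer')[245:325,240:320];ys,xs=np.nonzero(m);print(xs.min()+240,ys.min()+245,xs.max()+241,ys.max()+246)
```

```text
[491.05456297 176.04510949] [724.43736918 368.81138365]
[490.11809754 169.61835989] [722.92578066 361.52571194]
foot [552.01573208 160.0192058 ] [648.13340475 230.44667124]
[253.66610949 257.6089758 ] [306.89323782 310.82928096]
254 260 306 311
```

Call:
carry_out:
  moves: [0, 0, 0.02, 0, 0, 0, 0.05, 0, 0, 0.035, 0, 0, 0, 0.05, 0, 0, 0.043, 0, 0, 0, 0.05, 0, 0, 0.046, 0, 0, 0, 0.05, 0, 0, 0.047, 0, 0, 0, 0.05, 0, 0, 0.047, 0, 0, 0, 0.05]

```text
time_s: 12.9
tcp_pos: [0.4671, 0.0666, 0.0143]
tcp_rot: [0.707, 0.707, 0.0, 0.0]
ft_force: [0.4, 0.2, -2.1]
gripper_width: 0.0657
```

Call:
carry_out:
  moves: [0, 0, 0.001, 0, 0, 0, 0.05, 0, 0, 0.002, 0, 0, 0, 0.05, 0, 0, 0.002, 0, 0, 0, 0.05]

```text
time_s: 13.2
tcp_pos: [0.4674, 0.0664, 0.0131]
tcp_rot: [0.707, 0.707, 0.0, 0.001]
ft_force: [-3.3, 0.1, 5.8]
gripper_width: 0.0655
```

Call:
carry_out:
  moves: [0, 0, 0, 0, 0, 0, 0.07, 0, 0, 0, 0, 0, 0, 0.0854, 0, 0, 0, 0, 0, 0, 0.0854, 0, 0, -0.01, 0, 0, 0, 0.0854, 0, 0, -0.04, 0, 0, 0, 0.0854, 0, 0, -0.08, 0, 0, 0, 0.0854, 0, 0, -0.1, 0, 0, 0, 0.0854, 0, 0, -0.1, 0, 0, 0, 0.0854]

```text
time_s: 14.0
tcp_pos: [0.4697, 0.0662, 0.1162]
tcp_rot: [0.707, 0.707, 0.003, 0.003]
ft_force: [-0.4, 0.4, -0.3]
gripper_width: 0.0853
```

Run:
```python
from fit import *
p=camera_params('side')
for z in(.095,.1,.105,.11):
  q=proj(p,[[.467-.033,.055,z],[.467+.033,.055,z]]);print(z,(q-[223,150])*4.444+[400,0])
im=camera('side');print(fit(im,p,'clay',proj(p,[[.467,.066,.05]])[0],zoff=.005))
cv2.imwrite('pics/c1.png',cv2.resize(im[130:260,200:340],None,fx=4,fy=4)[:,:,::-1]);print(get_state()['tcp_pos'])
```

```text
0.095 [[513.72160873 155.33515876]
 [677.63026076 132.15555094]]
0.1 [[512.42119576 146.56298791]
 [677.02316255 123.34543855]]
0.105 [[511.11071931 137.71748634]
 [676.41135447 114.46226458]]
0.11 [[509.79007675 128.79781823]
 [675.79478807 105.50520327]]
(array([0.4658977 , 0.04040565]), np.float64(0.37788471878696633))
[0.46803798 0.06637333 0.11384264]
```

Call:
carry_out:
  moves: [-0.035, 0.034, 0, 0, 0, 0, 0.0854, -0.07, 0.068, 0, 0, 0, 0, 0.0854, -0.105, 0.102, 0, 0, 0, 0, 0.0854, -0.14, 0.136, 0, 0, 0, 0, 0.0854, -0.169, 0.164, 0, 0, 0, 0, 0.0854, -0.169, 0.164, 0, 0, 0, 0, 0.0854, -0.169, 0.164, 0.04, 0, 0, 0, 0.0854, -0.169, 0.164, 0.08, 0, 0, 0, 0.0854, -0.169, 0.164, 0.1, 0, 0, 0, 0.0854, -0.169, 0.164, 0.11, 0, 0, 0, 0.0854, -0.169, 0.164, 0.11, 0, 0, 0, 0.0854]

```text
time_s: 15.15
tcp_pos: [0.6284, -0.1015, -0.0005]
tcp_rot: [0.707, 0.707, -0.001, -0.002]
ft_force: [-0.3, -0.2, 0.5]
gripper_width: 0.0855
```

Run:
```python
from fit import *
p=camera_params('top');im=camera('top');print(fit(im,p,'clay',proj(p,[[.467,.066,.045]])[0],zoff=.005,win=35))
t=im[230:330,220:320]
p=camera_params('side');im=camera('side');s=im[150:250,220:320];y=im[200:300,330:430]
print(get_state()['tcp_pos'])
cv2.imwrite('pics/c2.png',np.hstack([cv2.resize(k,(266,266),interpolation=2) for k in(t,s,y)])[:,:,::-1])
```

```text
(array([0.46655046, 0.0727514 ]), np.float64(0.30112330475081456))
[ 0.63113423 -0.10250806  0.00277182]
```

View pics/c2.png

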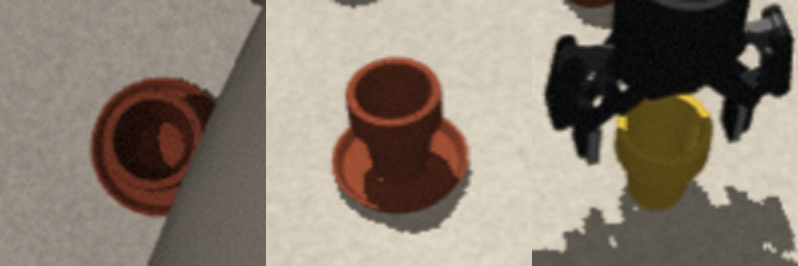

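Call:
carry_out:
  moves: [0, 0, 0, 0, 0, 0, 0.07, 0, 0, 0, 0, 0, 0, 0.055, 0, 0, 0, 0, 0, 0, 0.045, 0, 0, 0, 0, 0, 0, 0.045, 0, 0, 0, 0, 0, 0, 0.045, 0, 0, 0, 0, 0, 0, 0.045]
  newtons: 40

```text
time_s: 15.85
tcp_pos: [0.632, -0.103, 0.004]
tcp_rot: [0.707, 0.707, 0.001, 0.002]
ft_force: [-0.7, 0.1, 5.5]
gripper_width: 0.0597
```

Run:
```python
from fit import *
print(back(camera_params('top'),(279,282.3),.081),back(camera_params('side'),(268.1,185),.081))
```

```text
[0.46567109 0.06344257 0.081     ] [0.46864722 0.06172036 0.081     ]
```

Call:
carry_out:
  moves: [0, 0, -0.015, 0, 0, 0, 0.045, 0, 0, -0.04, 0, 0, 0, 0.045, 0, 0, -0.07, 0, 0, 0, 0.045, 0.005, -0.005, -0.095, 0, 0, 0, 0.045, 0.025, -0.025, -0.105, 0, 0, 0, 0.045, 0.05, -0.049, -0.105, 0, 0, 0, 0.045, 0.075, -0.074, -0.105, 0, 0, 0, 0.045, 0.1, -0.098, -0.105, 0, 0, 0, 0.045, 0.125, -0.123, -0.105, 0, 0, 0, 0.045, 0.15, -0.147, -0.105, 0, 0, 0, 0.045, 0.167, -0.164, -0.105, 0, 0, 0, 0.045, 0.167, -0.164, -0.105, 0, 0, 0, 0.045]

```text
time_s: 17.05
tcp_pos: [0.4643, 0.0665, 0.107]
tcp_rot: [0.706, 0.708, -0.0, -0.001]
ft_force: [0.7, -0.4, -1.4]
gripper_width: 0.0594
```

```bash
python3 look.py d1 .467 .065 .1 45
```

```text
top origin [232 235] scale 4.444444444444445
side origin [221 131] scale 4.444444444444445
17.15 [0.46689749 0.06451588 0.10756957] 0.059656719489206755 [ 1.35350179 -0.73390764 -0.69108989]
```

View pics/d1.png

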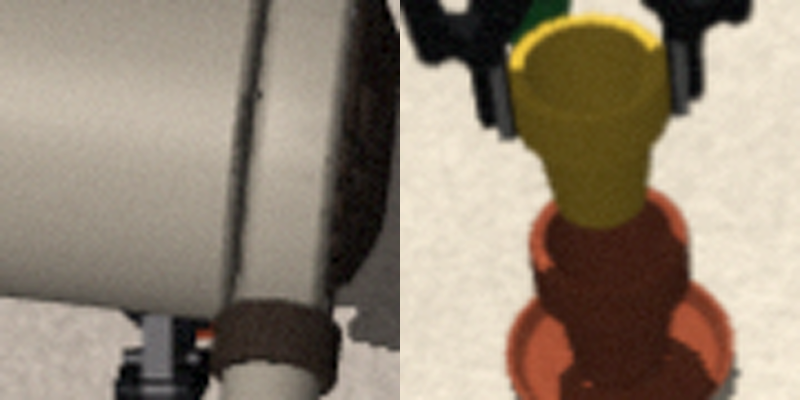

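Run:
```python
from fit import *
p=camera_params('side')
def bb(n,r,X):
    f=proj(p,ring(r,0)+X);f=(f-[221,131])*4.4444+[400,0];print(n,f.min(0).round(),f.max(0).round())
bb('clay rim',.033,[.467,.065,.081]);bb('yfoot',.0185,[.467,.065,.1035]);bb('yrim',.0305,[.467,.065,.1735]);bb('clay rim',.033,[.469,.063,.081])
```

```text
clay rim [523. 178.] [685. 295.]
yfoot [554. 163.] [646. 229.]
yrim [505.  10.] [667. 119.]
clay rim [529. 180.] [691. 298.]
```

Call:
carry_out:
  moves: [-0.003, 0.0015, 0, 0, 0, 0, 0.045, -0.003, 0.0015, 0.02, 0, 0, 0, 0.045, -0.003, 0.0015, 0.04, 0, 0, 0, 0.045, -0.003, 0.0015, 0.052, 0, 0, 0, 0.045, -0.003, 0.0015, 0.058, 0, 0, 0, 0.045, -0.003, 0.0015, 0.062, 0, 0, 0, 0.045, -0.003, 0.0015, 0.062, 0, 0, 0, 0.045]

```text
time_s: 17.85
tcp_pos: [0.4688, 0.0616, 0.0454]
tcp_rot: [0.707, 0.707, 0.0, -0.0]
ft_force: [-0.7, 3.0, 2.7]
gripper_width: 0.0596
```

Call:
carry_out:
  moves: [0.001, 0, 0.001, 0, 0, 0, 0.045, 0.001, 0, 0.002, 0, 0, 0, 0.045, 0.001, 0, 0.003, 0, 0, 0, 0.045, 0.001, 0, 0.003, 0, 0, 0, 0.045]

```text
time_s: 18.25
tcp_pos: [0.468, 0.0627, 0.0418]
tcp_rot: [0.707, 0.707, 0.0, -0.0]
ft_force: [-1.2, 3.3, 1.6]
gripper_width: 0.0591
```

Call:
carry_out:
  moves: [0.001, 0, 0.001, 0, 0, 0, 0.045, 0.001, 0, 0.002, 0, 0, 0, 0.045, 0.001, 0, 0.002, 0, 0, 0, 0.045]

```text
time_s: 18.55
tcp_pos: [0.4684, 0.0632, 0.0409]
tcp_rot: [0.707, 0.707, -0.0, 0.0]
ft_force: [-4.4, 1.0, 12.5]
gripper_width: 0.0592
```

Call:
carry_out:
  moves: [0, 0, 0, 0, 0, 0, 0.065, 0, 0, 0, 0, 0, 0, 0.0854, 0, 0, 0, 0, 0, 0, 0.0854, 0, 0, -0.01, 0, 0, 0, 0.0854, 0, 0, -0.04, 0, 0, 0, 0.0854, 0, 0, -0.07, 0, 0, 0, 0.0854, 0.046, -0.003, -0.07, 0, 0, 0, 0.0854, 0.092, -0.006, -0.07, 0, 0, 0, 0.0854, 0.138, -0.009, -0.07, 0, 0, 0, 0.0854, 0.184, -0.012, -0.07, 0, 0, 0, 0.0854, 0.23, -0.0145, -0.07, 0, 0, 0, 0.0854, 0.23, -0.0145, -0.07, 0, 0, 0, 0.0854]

```text
time_s: 19.75
tcp_pos: [0.4528, 0.2982, 0.1106]
tcp_rot: [0.705, 0.709, 0.001, -0.0]
ft_force: [-0.7, -1.9, 0.6]
gripper_width: 0.0853
```

```bash
cat > rim.py <<'E'
# rim centre of a nested pot from inside+rim colour mask: fit collar silhouette only
import sys
from fit import *
n,z=sys.argv[1],float(sys.argv[2]);x0=[float(sys.argv[3]),float(sys.argv[4])]
h=G[n][0]
import fit as F
F.sil=lambda k:[np.r_[ring(G[n][1]/2e3,h),ring(G[n][1]/2e3,h-.026)]]
for c in('top','side'):
    p=camera_params(c);print(c,fit(camera(c),p,n,proj(p,[[*x0,z+h-.013]])[0],zoff=z,win=35))
s=get_state();print(s['time_s'],s['tcp_pos'],s['gripper_width'])
E
python3 rim.py yellow .037 .468 .063
```

```text
top (array([0.46784876, 0.06314721]), np.float64(0.04450753274282686))
side (array([0.46892879, 0.06335923]), np.float64(0.04471069901860437))
19.85 [0.45338856 0.29422286 0.1101728 ] 0.08550619405850794
```

Call:
carry_out:
  moves: [0, 0, 0.04, 0, 0, 0, 0.0854, 0, 0, 0.08, 0, 0, 0, 0.0854, 0, 0, 0.1, 0, 0, 0, 0.0854, 0, 0, 0.113, 0, 0, 0, 0.0854, 0, 0, 0.113, 0, 0, 0, 0.0854, 0, 0, 0.113, 0, 0, 0, 0.07, 0, 0, 0.113, 0, 0, 0, 0.055, 0, 0, 0.113, 0, 0, 0, 0.04, 0, 0, 0.113, 0, 0, 0, 0.04, 0, 0, 0.113, 0, 0, 0, 0.04, 0, 0, 0.113, 0, 0, 0, 0.04, 0, 0, 0.113, 0, 0, 0, 0.04]
  newtons: 40

```text
time_s: 21.05
tcp_pos: [0.4553, 0.294, -0.001]
tcp_rot: [0.707, 0.707, 0.002, 0.001]
ft_force: [-1.7, -1.5, 6.1]
gripper_width: 0.0553
```

Call:
carry_out:
  moves: [0, 0, -0.015, 0, 0, 0, 0.04, 0, 0, -0.045, 0, 0, 0, 0.04, 0, 0, -0.085, 0, 0, 0, 0.04, -0.005, 0, -0.12, 0, 0, 0, 0.04, -0.03, 0.002, -0.132, 0, 0, 0, 0.04, -0.065, 0.004, -0.132, 0, 0, 0, 0.04, -0.1, 0.006, -0.132, 0, 0, 0, 0.04, -0.135, 0.008, -0.132, 0, 0, 0, 0.04, -0.17, 0.011, -0.132, 0, 0, 0, 0.04, -0.205, 0.013, -0.132, 0, 0, 0, 0.04, -0.231, 0.0145, -0.132, 0, 0, 0, 0.04, -0.231, 0.0145, -0.132, 0, 0, 0, 0.04]

```text
time_s: 22.25
tcp_pos: [0.4686, 0.0599, 0.1301]
tcp_rot: [0.708, 0.706, 0.0, 0.001]
ft_force: [0.9, 0.1, -0.9]
gripper_width: 0.0553
```

Run:
```python
from fit import *
s=get_state();z=s['tcp_pos'][2]+.001;print(s['tcp_pos'])
p=camera_params('side');im=camera('side')
m=mask(im,'green');m[:,:200]=0;m[:,340:]=0
ys,xs=np.nonzero(m);print('green bbox',xs.min(),xs.max()+1,ys.min(),ys.max()+1)
low=[(y,xs[ys==y].min(),xs[ys==y].max()+1) for y in range(ys.max()-8,ys.max()+1)];print(low)
f=proj(p,ring(.0165,z)+[.4683,.0632,0])+.5;print('foot pred',f.min(0),f.max(0))
for dy in(.003,):
  f=proj(p,ring(.0165,z)+[.4683,.0632+dy,0])+.5;print(f.min(0),f.max(0))
```

```text
[0.46863527 0.05992125 0.1301353 ]
green bbox 247 282 128 172
[(163, np.int64(257), np.int64(275)), (164, np.int64(257), np.int64(275)), (165, np.int64(258), np.int64(275)), (166, np.int64(258), np.int64(275)), (167, np.int64(258), np.int64(275)), (168, np.int64(259), np.int64(275)), (169, np.int64(259), np.int64(274)), (170, np.int64(260), np.int64(273)), (171, np.int64(262), np.int64(271))]
foot pred [256.61635955 158.24646084] [275.67704295 171.50065231]
[256.41775728 157.09335731] [275.43772549 170.29061372]
```

Call:
carry_out:
  moves: [0, 0, 0.015, 0, 0, 0, 0.04, 0, 0, 0.035, 0, 0, 0, 0.04, 0, 0, 0.048, 0, 0, 0, 0.04, 0, 0, 0.054, 0, 0, 0, 0.04, 0, 0, 0.057, 0, 0, 0, 0.04, 0, 0, 0.057, 0, 0, 0, 0.04]

```text
time_s: 22.9
tcp_pos: [0.4682, 0.0628, 0.072]
tcp_rot: [0.707, 0.707, 0.0, 0.0]
ft_force: [0.2, 0.0, -1.1]
gripper_width: 0.0558
```

Call:
carry_out:
  moves: [0, 0, 0.002, 0, 0, 0, 0.04, 0, 0, 0.004, 0, 0, 0, 0.04, 0, 0, 0.005, 0, 0, 0, 0.04, 0, 0, 0.005, 0, 0, 0, 0.04]

```text
time_s: 23.3
tcp_pos: [0.4695, 0.0623, 0.0688]
tcp_rot: [0.707, 0.707, 0.001, 0.001]
ft_force: [-2.4, 0.3, 9.1]
gripper_width: 0.0557
```

Call:
carry_out:
  moves: [0, 0, 0.001, 0, 0, 0, 0.04, 0, 0, 0.0015, 0, 0, 0, 0.04, 0, 0, 0.0015, 0, 0, 0, 0.04]

```text
time_s: 23.6
tcp_pos: [0.47, 0.0623, 0.0687]
tcp_rot: [0.707, 0.707, 0.001, 0.001]
ft_force: [-6.1, 0.3, 18.5]
gripper_width: 0.0554
```

Call:
carry_out:
  moves: [0, 0, 0, 0, 0, 0, 0.065, 0, 0, 0, 0, 0, 0, 0.0854, 0, 0, 0, 0, 0, 0, 0.0854, 0, 0, -0.01, 0, 0, 0, 0.0854, 0, 0, -0.04, 0, 0, 0, 0.0854, 0, 0, -0.07, 0, 0, 0, 0.0854, -0.045, 0.002, -0.07, 0, 0, 0, 0.0854, -0.09, 0.004, -0.07, 0, 0, 0, 0.0854, -0.135, 0.006, -0.07, 0, 0, 0, 0.0854, -0.18, 0.008, -0.07, 0, 0, 0, 0.0854, -0.225, 0.01, -0.07, 0, 0, 0, 0.0854, -0.27, 0.011, -0.07, 0, 0, 0, 0.0854]

```text
time_s: 24.8
tcp_pos: [0.479, -0.2095, 0.136]
tcp_rot: [0.707, 0.707, 0.0, 0.0]
ft_force: [-0.1, 1.0, 0.6]
gripper_width: 0.0852
```

Call:
carry_out:
  moves: [-0.046, 0.001, 0, 0, 0, 0, 0.0854, -0.046, 0.001, 0, 0, 0, 0, 0.0854, -0.046, 0.001, 0, 0, 0, 0, 0.0854]

```text
time_s: 25.1
tcp_pos: [0.4798, -0.2541, 0.1355]
tcp_rot: [0.708, 0.706, 0.0, -0.0]
ft_force: [-0.1, 0.3, -0.1]
gripper_width: 0.0852
```

```bash
python3 rim.py green .069 .468 .063;  python3 rim.py blue 0 .4805 -.2532
```

```text
top (array([0.46838197, 0.06238233]), np.float64(0.04240766073871409))
side (array([0.4718275 , 0.13521847]), np.float64(inf))
25.2 [ 0.47994217 -0.25234619  0.13533227] 0.08535443747525413
top (array([ 0.47953015, -0.25295031]), np.float64(0.10461583151779229))
side (array([ 0.48141402, -0.25487663]), np.float64(0.09694864612511671))
25.3 [ 0.48008213 -0.25204601  0.13535286] 0.08529481736750227fit.py:33: RuntimeWarning: divide by zero encountered in scalar divide
  return np.abs(im-M).sum()/M.sum()
  np.max(np.abs(fsim[0] - fsim[1:])) <= fatol):
```

Call:
carry_out:
  moves: [0, 0, 0.04, 0, 0, 0, 0.0854, 0, 0, 0.085, 0, 0, 0, 0.0854, 0, 0, 0.12, 0, 0, 0, 0.0854, 0, 0, 0.144, 0, 0, 0, 0.0854, 0, 0, 0.144, 0, 0, 0, 0.0854, 0, 0, 0.144, 0, 0, 0, 0.07, 0, 0, 0.144, 0, 0, 0, 0.055, 0, 0, 0.144, 0, 0, 0, 0.04, 0, 0, 0.144, 0, 0, 0, 0.035, 0, 0, 0.144, 0, 0, 0, 0.035, 0, 0, 0.144, 0, 0, 0, 0.035, 0, 0, 0.144, 0, 0, 0, 0.035]
  newtons: 40

```text
time_s: 26.5
tcp_pos: [0.4818, -0.2547, -0.0061]
tcp_rot: [0.707, 0.707, 0.0, 0.002]
ft_force: [-0.3, 1.0, 6.9]
gripper_width: 0.0513
```

Call:
carry_out:
  moves: [0, 0, -0.015, 0, 0, 0, 0.035, 0, 0, -0.045, 0, 0, 0, 0.035, 0, 0, -0.085, 0, 0, 0, 0.035, 0, 0, -0.125, 0, 0, 0, 0.035, 0.005, 0, -0.15, 0, 0, 0, 0.035, 0.03, -0.001, -0.158, 0, 0, 0, 0.035, 0.065, -0.002, -0.158, 0, 0, 0, 0.035, 0.1, -0.004, -0.158, 0, 0, 0, 0.035, 0.135, -0.005, -0.158, 0, 0, 0, 0.035, 0.17, -0.006, -0.158, 0, 0, 0, 0.035, 0.205, -0.008, -0.158, 0, 0, 0, 0.035, 0.24, -0.009, -0.158, 0, 0, 0, 0.035]

```text
time_s: 27.7
tcp_pos: [0.4709, -0.0122, 0.1508]
tcp_rot: [0.707, 0.707, 0.0, 0.001]
ft_force: [0.3, 0.3, 0.0]
gripper_width: 0.0514
```

Call:
carry_out:
  moves: [0.035, -0.001, 0, 0, 0, 0, 0.035, 0.065, -0.003, 0, 0, 0, 0, 0.035, 0.076, -0.003, 0, 0, 0, 0, 0.035, 0.076, -0.003, 0, 0, 0, 0, 0.035, 0.076, -0.003, 0, 0, 0, 0, 0.035]

```text
time_s: 28.2
tcp_pos: [0.4683, 0.0617, 0.1498]
tcp_rot: [0.707, 0.707, 0.0, 0.001]
ft_force: [-0.4, -0.1, -1.6]
gripper_width: 0.0511
```

Run:
```python
from fit import *
s=get_state();z=s['tcp_pos'][2]+.0061;print(s['tcp_pos'],s['ft_force'])
p=camera_params('side');im=camera('side')
m=mask(im,'blue');m[:,:200]=0;m[:,340:]=0;m[:90]=0;m[220:]=0
ys,xs=np.nonzero(m);print([(y,xs[ys==y].min(),xs[ys==y].max()+1) for y in range(ys.max()-5,ys.max()+1)])
f=proj(p,ring(.015,z)+[.4684,.0626,0])+.5;print('foot pred',f.min(0),f.max(0))
m=mask(im,'green');m[:,:235]=0;m[:,300:]=0
ys,xs=np.nonzero(m);print('green',xs.min(),xs.max()+1,ys.min(),ys.max()+1)
f=proj(p,np.r_[ring(.028,.133),ring(.028,.107)]+[.4684,.0626,0])+.5;print('pred',f.min(0),f.max(0))
cv2.imwrite('pics/e1.png',cv2.resize(im[90:250,180:360],None,fx=4,fy=3.7)[:,:,::-1])
```

```text
[0.46831893 0.06170648 0.14984683] [-0.40051802 -0.08949064 -1.57445922]
[(154, np.int64(257), np.int64(273)), (155, np.int64(258), np.int64(273)), (156, np.int64(258), np.int64(272)), (157, np.int64(259), np.int64(272)), (158, np.int64(260), np.int64(271)), (159, np.int64(262), np.int64(268))]
foot pred [256.26532312 148.43823349] [273.97311352 160.51597109]
green 251 283 155 186
pred [249.96076534 153.21051493] [283.15756668 186.3858542 ]
```

Call:
carry_out:
  moves: [0, 0, 0.015, 0, 0, 0, 0.035, 0, 0, 0.032, 0, 0, 0, 0.035, 0, 0, 0.043, 0, 0, 0, 0.035, 0, 0, 0.048, 0, 0, 0, 0.035, 0, 0, 0.051, 0, 0, 0, 0.035, 0, 0, 0.051, 0, 0, 0, 0.035]

```text
time_s: 28.85
tcp_pos: [0.4682, 0.0623, 0.0984]
tcp_rot: [0.707, 0.707, 0.0, 0.0]
ft_force: [0.6, 0.6, -0.3]
gripper_width: 0.0511
```

Call:
carry_out:
  moves: [0, 0, 0.002, 0, 0, 0, 0.035, 0, 0, 0.004, 0, 0, 0, 0.035, 0, 0, 0.005, 0, 0, 0, 0.035, 0, 0, 0.005, 0, 0, 0, 0.035]

```text
time_s: 29.25
tcp_pos: [0.4694, 0.0624, 0.0956]
tcp_rot: [0.707, 0.707, 0.001, 0.001]
ft_force: [-3.1, 0.2, 10.4]
gripper_width: 0.051
```

Seated at the expected height. I'll press a bit more, then release and retreat.

Call:
carry_out:
  moves: [0, 0, 0.001, 0, 0, 0, 0.035, 0, 0, 0.001, 0, 0, 0, 0.035, 0, 0, 0, 0, 0, 0, 0.035, 0, 0, 0, 0, 0, 0, 0.065, 0, 0, 0, 0, 0, 0, 0.0854, 0, 0, 0, 0, 0, 0, 0.0854, 0, 0, -0.01, 0, 0, 0, 0.0854, 0, 0, -0.04, 0, 0, 0, 0.0854, 0, 0, -0.08, 0, 0, 0, 0.0854, 0, 0, -0.12, 0, 0, 0, 0.0854, -0.04, 0, -0.12, 0, 0, 0, 0.0854, -0.08, 0, -0.12, 0, 0, 0, 0.0854]

```text
time_s: 30.45
tcp_pos: [0.4692, -0.0181, 0.216]
tcp_rot: [0.706, 0.708, 0.001, 0.002]
ft_force: [0.7, -0.1, -0.9]
gripper_width: 0.0852
```

Call:
carry_out:
  moves: [-0.05, 0, 0, 0, 0, 0, 0.0854, -0.1, 0, 0, 0, 0, 0, 0.0854, -0.15, 0, 0, 0, 0, 0, 0.0854, -0.2, 0, 0, 0, 0, 0, 0.0854, -0.25, 0, 0, 0, 0, 0, 0.0854, -0.25, 0, 0, 0, 0, 0, 0.0854, -0.25, 0, 0, 0, 0, 0, 0.0854]

```text
time_s: 31.15
tcp_pos: [0.4677, -0.2682, 0.2135]
tcp_rot: [0.708, 0.706, 0.0, -0.0]
ft_force: [-0.7, 0.3, -0.2]
gripper_width: 0.0857
```

```bash
python3 rim.py blue .101 .468 .0625
python3 - <<'E'
from fit import *
t=camera('top');s=camera('side')
cv2.imwrite('pics/f.png',np.hstack([cv2.resize(t[150:330,200:480],(420,400)),cv2.resize(s[90:270,200:380],(380,400))])[:,:,::-1])
E
```

```text
top (array([0.46867917, 0.06363642]), np.float64(0.05609959253506224))
side (array([0.47347339, 0.16569476]), np.float64(inf))
31.25 [ 0.46811164 -0.26650503  0.21352996] 0.08552913906647983fit.py:33: RuntimeWarning: divide by zero encountered in scalar divide
  return np.abs(im-M).sum()/M.sum()
  np.max(np.abs(fsim[0] - fsim[1:])) <= fatol):
```

View pics/f.png

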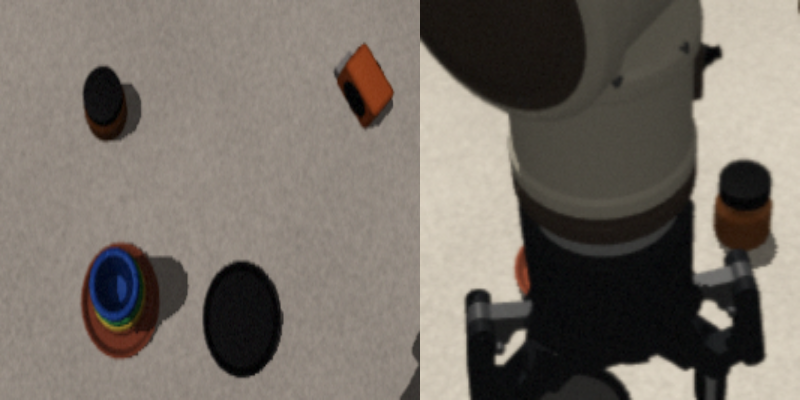

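Call:
carry_out:
  moves: [-0.035, -0.035, 0, 0, 0, 0, 0.0854, -0.07, -0.07, 0, 0, 0, 0, 0.0854, -0.105, -0.105, 0, 0, 0, 0, 0.0854, -0.14, -0.14, 0, 0, 0, 0, 0.0854, -0.175, -0.175, 0, 0, 0, 0, 0.0854, -0.21, -0.21, 0, 0, 0, 0, 0.0854, -0.245, -0.245, 0, 0, 0, 0, 0.0854, -0.27, -0.27, 0, 0, 0, 0, 0.0854, -0.27, -0.27, 0, 0, 0, 0, 0.0854, -0.27, -0.27, 0, 0, 0, 0, 0.0854, -0.27, -0.27, 0, 0, 0, 0, 0.0854]

```text
time_s: 32.45
tcp_pos: [0.1994, -0.5363, 0.2134]
tcp_rot: [0.706, 0.708, 0.0, -0.0]
ft_force: [-0.6, 1.0, 0.7]
gripper_width: 0.0855
```

```bash
python3 rim.py blue .101 .468 .0625 2>/dev/null
python3 - <<'E'
from fit import *
s=camera('side')
cv2.imwrite('pics/g.png',cv2.resize(s[110:250,200:400],(800,560))[:,:,::-1])
E
```

```text
top (array([0.46866439, 0.06355212]), np.float64(0.05453768663428674))
side (array([0.47597339, 0.20319476]), np.float64(1.0))
32.55 [ 0.19937682 -0.53644036  0.21346876] 0.08562994634942805
```

View pics/g.png

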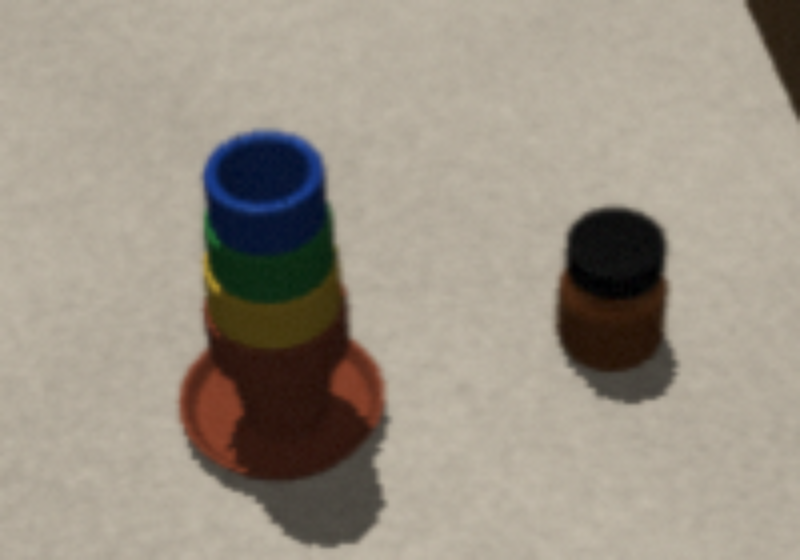

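```bash
python3 -c "
from cell import *
print(hand_in())"
```

```text
the job is handed in; nothing more can be done
None
```

I built the flowerpot set in the order asked and handed it in at about 33 s: clay pot in the clay saucer, then yellow, green and blue. I set each pot down, pressed it home and let go before fetching the next.

**Reported TCP was wrong:** the fingertips sat about 35 mm higher than the robot reported. My first try at the clay pot therefore closed on nothing, just above its rim, without moving it. I found the offset from the pictures, confirmed it by touching the table lightly, and corrected for it from then on.

**Last checks:**
- **Seating:** each pot met firm contact of about 8–20 N within 1 mm of its expected nested height. Both final camera pictures show an upright, evenly stacked tower.
- **Centring:** the nest stands about 3–4 mm off the saucer's centre by my estimate (nest about 0.468, 0.063; saucer about 0.467, 0.067). I did not correct this.
- **Jar and tape measure:** neither was touched. The jar looks unmoved in both final pictures; the tape measure was checked only in the last top picture.
- **Disagreement:** the automatic side-camera fits failed for the blue pot (final check) and the green pot, so blue's position comes from the top-camera fit, with the side picture checked by eye.

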